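# Pack the finished link arms in their colour-coded foam trays

### The job

Pack the four black link arms: set each one down gently, flat and coloured side up, in the pocket of the white foam tray whose end strips have the same colour as the arm's bushes. The white link arms are rejects: leave them where they lie, whatever their colour.

Things in the scene. Friction and masses are not known exactly. Their poses are not given: they have to be found in the camera images.
- link_red: black link arm with two red bushes, to be packed; loose, lies flat, any yaw. Dumbbell 84 x 28 mm, 26 mm high: two round bosses (28 mm diameter, centres 28 mm either side of the middle along x) joined by a web 22 mm wide in y, flat-sided for 38 mm. A flat red disc, 23 mm wide, 1 mm proud, tops each boss. About 45 g. Same either way round. Origin: centre of underside; z up, x along its length.
- link_yellow: black link arm with two yellow bushes, to be packed; loose, lies flat, any yaw. Dumbbell 84 x 28 mm, 26 mm high: two round bosses (28 mm diameter, centres 28 mm either side of the middle along x) joined by a web 22 mm wide in y, flat-sided for 38 mm. A flat yellow disc, 23 mm wide, 1 mm proud, tops each boss. About 45 g. Same either way round. Origin: centre of underside; z up, x along its length.
- link_blue: black link arm with two blue bushes, to be packed; loose, lies flat, any yaw. Dumbbell 84 x 28 mm, 26 mm high: two round bosses (28 mm diameter, centres 28 mm either side of the middle along x) joined by a web 22 mm wide in y, flat-sided for 38 mm. A flat blue disc, 23 mm wide, 1 mm proud, tops each boss. About 45 g. Same either way round. Origin: centre of underside; z up, x along its length.
- link_pink: black link arm with two pink bushes, to be packed; loose, lies flat, any yaw. Dumbbell 84 x 28 mm, 26 mm high: two round bosses (28 mm diameter, centres 28 mm either side of the middle along x) joined by a web 22 mm wide in y, flat-sided for 38 mm. A flat pink disc, 23 mm wide, 1 mm proud, tops each boss. About 45 g. Same either way round. Origin: centre of underside; z up, x along its length.
- tray_red: white foam tray with a red strip (16 x 60 mm) on each end rim, fixed to the bench, 150 (x, long axis) x 74 (y) mm, rim top 18 mm above the bench. One open pocket in its middle, 106 (x) x 48 (y) mm, 10 mm deep, grey floor 8 mm above the bench. Yaw 90 degrees +- 23. Origin: centre of the underside, below the pocket's centre.
- tray_yellow: white foam tray with a yellow strip (16 x 60 mm) on each end rim, fixed to the bench, 150 (x, long axis) x 74 (y) mm, rim top 18 mm above the bench. One open pocket in its middle, 106 (x) x 48 (y) mm, 10 mm deep, grey floor 8 mm above the bench. Yaw 90 degrees +- 23. Origin: centre of the underside, below the pocket's centre.
- tray_blue: white foam tray with a blue strip (16 x 60 mm) on each end rim, fixed to the bench, 150 (x, long axis) x 74 (y) mm, rim top 18 mm above the bench. One open pocket in its middle, 106 (x) x 48 (y) mm, 10 mm deep, grey floor 8 mm above the bench. Yaw 90 degrees +- 23. Origin: centre of the underside, below the pocket's centre.
- tray_pink: white foam tray with a pink strip (16 x 60 mm) on each end rim, fixed to the bench, 150 (x, long axis) x 74 (y) mm, rim top 18 mm above the bench. One open pocket in its middle, 106 (x) x 48 (y) mm, 10 mm deep, grey floor 8 mm above the bench. Yaw 90 degrees +- 23. Origin: centre of the underside, below the pocket's centre.
- reject_red: reject: link arm of the same shape and size as the black ones but moulded in off-white plastic, with two red bush discs. Loose, to be left where it lies. Origin: centre of the underside; x along its length.
- reject_blue: reject: link arm of the same shape and size as the black ones but moulded in off-white plastic, with two blue bush discs. Loose, to be left where it lies. Origin: centre of the underside; x along its length.

How it is judged:
By the outcome, as a careful person would: the job done as asked, in the order asked, and still so for the second after the job is handed in, with the robot touching nothing.
It also fails if it takes over 104 s, if anything falls off the work surface, if the arm or the gripper's body presses on something with over 40 N, if the wrist force passes 120 N, or if a joint passes its speed limit or range.

### The arm

A 6-joint arm with a two-finger parallel gripper is mounted at the origin on the work surface. World frame = base frame: x ahead of the robot, y to its left, z up, the work surface at z = 0. Lengths are in m, angles in rad, forces in N, time in s.
With the tool pointing down it reaches from about 0.275 to 0.975 m from the base axis. Payload 8.4 kg.
Tool frame: the origin (TCP) lies at the very end of the fingers, on their centre line; the grasp point (between the pads) lies 19 mm behind it; z points along the fingers, x is the direction in which the jaws open and shut, and the axes are right-handed (so a half turn about z gives the same grasp; the last joint's range is limited). The gripper opens to 92 mm and grips with 3 to 60 N. Pads are 20 mm wide; open, the fingers measure 128 mm over their backs; the gripper's body (75 mm by 189 mm) begins 69 mm behind the grasp point.
Start: joints at [-1.298, 0.353, 1.633, -0, 1.155, -0.002], TCP at [0.17, -0.602, 0.215] pointing down, gripper open.
Joint ranges: [-2.63, 2.63], [-0.92, 2.1], [0.06, 2.66], [-1.3, 4.44], [0, 2.69], [-3.02, 3.02]. Speed limits (rad/s): [2.22, 2.22, 2.79, 3.14, 3.14, 3.14].

### API

Orientations are given as a rotation vector (axis times angle).
In Python, from rig import r gives the robot as it stands.
- The arm moves only by the tool apply_moves, never from a script. Its argument "steps" is a list of rows, each a list of 4 numbers: the shift along the tool's x, y, z in cm, then the turn about the tool's z in rad. A call has 1 to 20 rows; each row is the pose to reach, as a shift and turn from the pose commanded when the call began, along the tool's axes at that moment; what a row does not reach only later rows make up. A row lasts 1/12 s, in which the tool goes at most 41.7 mm and 7.16 degrees, less where a joint would pass 70% of its speed; a pose out of reach is approached as far as the arm can. A call with a gripper value outside its range is refused whole. "hand" is the opening in per cent of the stroke, from 0 (shut) to 100 (fully open), set as the call begins (left out, the last holds). The fingers move at their own pace and stop on an object; "grip_force" is the grip in N (left out, the last holds). Time passes only in rows, so rows that repeat a pose let the fingers close. It gives the time, the measured TCP pose, the force and the opening at its end, in the units of the state.
- r.get_obs(): the state, without advancing time (a new reading comes with each control period).
- r.grab_frame(name): name is "scene" or "side" or "wrist"; returns a dict with "img" (420x560x3 uint8, blue, green, red), "intrinsics" (3x3 intrinsics, pixels), "camera_from_world" (4x4, takes a point from world to camera coordinates); the wrist camera has in their place "mount" (4x4, takes a point from camera to tool coordinates, whose origin is the TCP and whose axes are the tool frame's). Camera axes: x right, y down, z forward; pixel columns grow to the right and rows downward; lengths in m; the calibration is good to about 2 mm. A picture is of the moment at which its call begins: read the wrist's pose just before it. There is no depth.
- r.job_done(): hands the job in, once; it reports no verdict.
Trained networks look in the newest picture that a camera, given by its name, has taken for a name from the list of things; names that differ only in an ending like _2 or _b are one class to them, and where a whole thing is asked for, a point or a joint stands for the part that bears it (a point fixed in the world has none). Each returns a list of dicts, best first, with "score" (0 to 1); they miss things now and then, are a little off and sometimes report something else, mostly with a low value. They report only what shows in the picture. A call takes as long as a camera call.
- r.masks_of(thing, camera): "pixels" (420x560 bool, what is visible of it) and "rect" ([left, top, right, bottom] in pixels, round what is visible of it).
- r.place_of(thing, camera): "at" ([column, row] in pixels: a listed point, or the origin of a listed thing).
The state is a dict: "time_s": time; "qpos": joint angles; "dq": joint speeds; "tau": joint torques, N m; "tcp_pos": TCP position; "tool_rot": TCP orientation; "ft_force": force on the tool from outside, world axes, zero at the start; "wrist_torque": the same for the moment, N m; "gripper_width": opening from 0.0 (shut) to 1.0 (fully open).
Only numpy, scipy, OpenCV 4.12 (cv2) and the standard library are available. Lean on these libraries where they do the work, as an engineer would, in place of code of your own. Each camera call takes 0.05 s, during which the arm holds its last target. There are 200 camera calls.

## Working session

There is one attempt and no reset: what is moved stays moved. The work goes in short steps, Python scripts to look and compute and a tool call to move; the robot and the scene stay as the last step left them, time stands still between calls to the robot, and variables do not carry over. Pictures are saved under pics/ and viewed, about 12 in all and at most 16, crops included, and the job is handed in when it is done.

Besides the shell and the picture viewer there is one more tool, called after "Request:" as a command line: name --pt "numbers of a row" for each row, then --argument value for the rest. apply_moves: Moves the arm, as the interface text tells. Its arguments: {"type":"object","properties":{"steps":{"type":"array"},"hand":{"type":"number"},"grip_force":{"type":"number"}},"required":["steps"]}

```bash
mkdir -p pics; ls; python3 - <<'E'
from rig import r
import cv2
o=r.get_obs();print(o)
for n in("scene","side"):
    f=r.grab_frame(n);cv2.imwrite(f"pics/{n}0.png",f["img"]);print(n,f["intrinsics"],f["camera_from_world"])
E
```

```text
pics
{'time_s': 0.0, 'qpos': array([-1.29840604e+00,  3.53630020e-01,  1.63415432e+00,  1.40244735e-05,
        1.15521766e+00, -2.40312420e-03]), 'dq': array([-0.00112389, -0.00092124, -0.00159929, -0.0005256 ,  0.00061034,
       -0.00242941]), 'tau': array([-3.20343832e-03, -5.93860102e+01, -3.34213614e+01,  6.96893292e-02,
        2.35138787e-02, -1.50810847e-04]), 'tcp_pos': array([ 0.16945613, -0.60105247,  0.21386639]), 'tool_rot': array([-2.50407145e+00,  1.89573263e+00,  1.74915142e-03]), 'ft_force': array([0.81514092, 0.80607219, 1.40206883]), 'wrist_torque': array([0.00012422, 0.01631599, 0.01322759]), 'gripper_width': 1.002015236986995}
scene [[536.81798909   0.         270.57862479]
 [  0.         536.81798909 209.97000172]
 [  0.           0.           1.        ]] [[ 0.17554586  0.98431862 -0.01733524 -0.08829498]
 [ 0.77747037 -0.14941507 -0.61091322 -0.38164514]
 [-0.6039234   0.09376565 -0.79150776  1.74390185]
 [ 0.          0.          0.          1.        ]]
side [[537.18391374   0.         283.65875704]
 [  0.         537.18391374 206.64030811]
 [  0.           0.           1.        ]] [[-0.73874134 -0.67372418  0.01889362  0.3681128 ]
 [-0.52977671  0.56311653 -0.63422111  0.27685835]
 [ 0.41665078 -0.47853475 -0.77292083  1.11879601]
 [ 0.          0.          0.          1.        ]]
```

View pics/scene0.png

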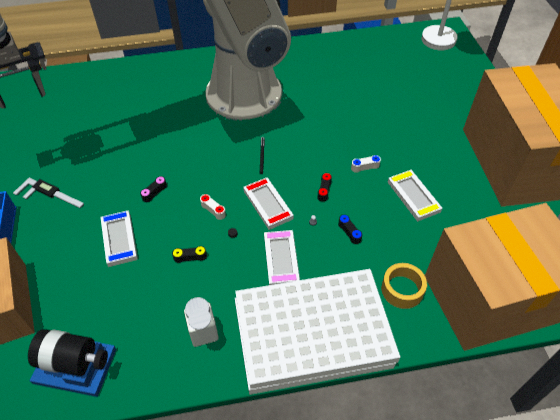

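View pics/side0.png

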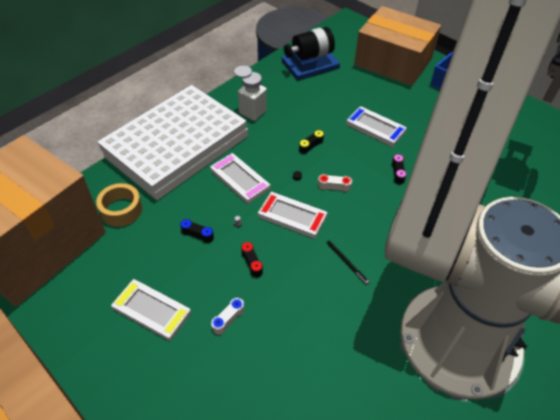

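```bash
cat > h.py <<'E'
from rig import r
import numpy as np, cv2
from scipy.spatial.transform import Rotation as R
def ray(px,K,T,z):
    """pixels (N,2) -> world xy at height z"""
    px=np.atleast_2d(px).astype(float)
    d=np.c_[px,np.ones(len(px))]@np.linalg.inv(K).T@T[:3,:3]
    c=-T[:3,:3].T@T[:3,3]
    return (c+d*((z-c[2])/d[:,2])[:,None])[:,:2]
def cam(name):
    o=r.get_obs(); f=r.grab_frame(name)
    if name=="wrist":
        W=np.eye(4);W[:3,:3]=R.from_rotvec(o["tool_rot"]).as_matrix();W[:3,3]=o["tcp_pos"]
        T=np.linalg.inv(W@f["mount"])
    else: T=f["camera_from_world"]
    return f["img"],f["intrinsics"],T
def pose(mask,K,T,z):
    c,_=cv2.findContours(mask.astype(np.uint8),cv2.RETR_EXTERNAL,cv2.CHAIN_APPROX_NONE)
    p=ray(np.vstack(c)[:,0],K,T,z).astype(np.float32)
    (x,y),(w,h),a=cv2.minAreaRect(p)
    if w<h:a+=90
    return x,y,(a+90)%180-90,max(w,h),min(w,h)
E
python3 - <<'E'
from h import *
for n in("scene","side"):
    img,K,T=cam(n)
    for c in "red yellow blue pink".split():
        for t,z in(("link_",.02),("tray_",.018),("reject_",.02)):
            if t=="reject_" and c in("yellow","pink"):continue
            for m in r.masks_of(t+c,n)[:2]:
                if m["score"]>.25: print(n,t+c,round(m["score"],2),np.array(m["rect"]).round(),np.round(pose(m["pixels"],K,T,z),3))
            for m in r.place_of(t+c,n)[:2]:
                if m["score"]>.25: print("   at",round(m["score"],2),np.round(m["at"]),ray(m["at"],K,T,0).round(3))
E
```

```text
scene link_red 0.55 [319. 173. 330. 199.] [  0.454   0.158 -22.52    0.1     0.027]
   at 0.78 [326. 192.] [[0.457 0.164]]
scene tray_red 0.92 [244. 174. 296. 227.] [ 4.760e-01 -3.000e-03  1.796e+01  1.630e-01  8.300e-02]
   at 0.84 [268. 201.] [[0.459 0.002]]
   at 0.43 [328. 189.] [[0.447 0.17 ]]
scene reject_red 0.73 [203. 195. 227. 219.] [ 0.463 -0.152 36.13   0.094  0.037]
   at 0.76 [217. 211.] [[ 0.466 -0.141]]
scene link_yellow 0.61 [174. 247. 208. 262.] [ 6.0500e-01 -2.2500e-01  8.4743e+01  8.5000e-02  4.3000e-02]
scene link_yellow 0.56 [265. 231. 300. 285.] [ 0.653 -0.    -3.803  0.154  0.078]
   at 0.86 [194. 256.] [[ 0.599 -0.215]]
scene tray_yellow 0.27 [174. 245. 207. 262.] [ 6.0300e-01 -2.2500e-01  8.5499e+01  8.5000e-02  4.3000e-02]
   at 0.55 [412. 196.] [[0.519 0.391]]
scene link_blue 0.91 [338. 217. 363. 242.] [ 0.604  0.189 16.935  0.097  0.038]
scene link_blue 0.65 [262. 228. 299. 284.] [ 6.520e-01 -1.000e-03 -4.876e+00  1.530e-01  7.500e-02]
   at 0.61 [349. 233.] [[0.605 0.19 ]]
scene tray_blue 0.77 [ 99. 211. 139. 268.] [ 0.517 -0.401  6.681  0.163  0.076]
sce
[... 1570 characters left out ...]
 tray_blue 0.91 [348. 107. 407. 144.] [ 0.51  -0.394  7.463  0.155  0.094]
   at 0.8 [377. 129.] [[ 0.508 -0.404]]
side reject_blue 0.95 [210. 298. 244. 332.] [ 3.8700e-01  2.9700e-01 -8.6768e+01  8.9000e-02  3.4000e-02]
   at 0.57 [228. 318.] [[0.391 0.295]]
   at 0.52 [311. 144.] [[ 0.607 -0.23 ]]
side link_pink 0.79 [390. 156. 406. 186.] [ 3.670e-01 -3.000e-01 -4.979e+01  1.010e-01  3.200e-02]
side link_pink 0.59 [317. 176. 351. 190.] [ 0.459 -0.146 36.381  0.082  0.046]
   at 0.65 [396. 170.] [[ 0.376 -0.309]]
   at 0.62 [242. 180.] [[ 0.647 -0.003]]
side tray_pink 0.65 [211. 154. 269. 203.] [ 6.470e-01  4.000e-03 -4.704e+00  1.630e-01  8.400e-02]
   at 0.59 [241. 180.] [[ 0.65  -0.004]]
```

The scene view shows all six links, with black red/yellow/blue/pink at about (325,187), (190,254), (350,228) and (153,188). The rejects are at (212,207) and (367,163), and the trays are at (268,202), (415,194), (118,238) and (281,257). The side view agrees. Next I'll refine the poses using the disc and strip colours.

```bash
cat >> h.py <<'E'
H={"red":[(0,6),(174,180)],"yellow":[(24,35)],"blue":[(108,128)],"pink":[(140,169)]}
def cmask(img,c,smin=70,vmin=90):
    h=cv2.cvtColor(img,cv2.COLOR_BGR2HSV);m=np.zeros(h.shape[:2],np.uint8)
    for a,b in H[c]: m|=cv2.inRange(h,(a,smin,vmin),(b,255,255))
    return m
def blobs(img,c,K,T,z,near,rad,amin=8,**k):
    """two biggest blobs of colour c within rad of near -> world centre pts"""
    n,_,s,ce=cv2.connectedComponentsWithStats(cmask(img,c,**k))
    L=[]
    for i in range(1,n):
        p=ray(ce[i],K,T,z)[0]
        if s[i,4]>=amin and np.hypot(*(p-near))<rad: L.append((int(s[i,4]),p))
    L.sort(key=lambda t:-t[0]);return L[:2]
def pair(L):
    a,b=L[0][1],L[1][1];d=b-a
    return (a+b)/2,(np.degrees(np.arctan2(d[1],d[0]))+90)%180-90,np.hypot(*d)
def go(x,y,z,ax):
    """shift (cm, tool axes) and turn (rad) to TCP x,y,z with jaw axis ax deg (mod 180)"""
    o=r.get_obs();M=R.from_rotvec(o["tool_rot"]).as_matrix()
    s=M.T@(np.array([x,y,z])-o["tcp_pos"])*100
    cur=np.degrees(np.arctan2(M[1,0],M[0,0]))
    t=-((ax-cur+90)%180-90)
    print("shift",s.round(2),"turn",round(np.radians(t),3),"alt",round(np.radians(t-np.sign(t)*180),3),"q6",o["qpos"][5].round(2),"jaw",cur.round(1),"tcp",o["tcp_pos"].round(4),"tilt",M[:,2].round(3))
LK={"red":(.451,.161),"yellow":(.6,-.225),"blue":(.601,.192),"pink":(.37,-.301)}
TR={"red":(.473,0),"yellow":(.52,.392),"blue":(.512,-.4),"pink":(.65,0)}
E
python3 - <<'E'
from h import *
for n in("scene","side"):
    img,K,T=cam(n)
    for c in LK:
        for w,z,P,rad in(("link",.027,LK,.05),("tray",.018,TR,.085)):
            L=blobs(img,c,K,T,z,np.array(P[c]),rad)
            if len(L)<2: print(n,w,c,"only",L);continue
            m,a,d=pair(L);print(n,w,c,[l[0] for l in L],m.round(4),a.round(1),d.round(4))
go(.6,-.225,.2,0)
E
```

```text
scene link red [57, 50] [0.4507 0.1595] -23.3 0.0561
scene tray red [111, 106] [ 0.4705 -0.0031] 17.7 0.1287
scene link yellow [67, 64] [ 0.6015 -0.2251] 86.0 0.0556
scene tray yellow [113, 105] [0.5186 0.3932] 13.3 0.1277
scene link blue [65, 58] [0.6016 0.1902] 19.3 0.0551
scene tray blue [137, 124] [ 0.5118 -0.4027] 6.8 0.1276
scene link pink [53, 50] [ 0.3689 -0.3044] -49.2 0.0552
scene tray pink [123, 103] [ 6.504e-01 -4.000e-04] -4.4 0.1277
side link red [98, 86] [0.4515 0.1602] -23.7 0.0552
side tray red [138, 133] [ 0.4732 -0.0024] 17.9 0.1286
side link yellow [61, 53] [ 0.6028 -0.225 ] 86.0 0.055
side tray yellow [203, 201] [0.5207 0.3944] 13.7 0.1288
side link blue [85, 78] [0.6024 0.1911] 18.8 0.0549
side tray blue [98, 95] [ 0.5144 -0.4038] 6.3 0.1284
side link pink [68, 57] [ 0.3696 -0.3048] -48.9 0.0543
side tray pink [93, 84] [ 6.53e-01 -4.00e-04] -5.3 0.1288
shift [-24.56 -51.64   1.46] turn -1.296 alt 1.846 q6 -0.0 jaw -74.3 tcp [ 0.1696 -0.6015  0.2146] tilt [-0.  0. -1.]
```

```bash
python3 - <<'E'
from h import *
go(.3693,-.3046,.10,41)
E
```

```text
shift [-23.16 -27.28  11.46] turn 1.13 alt -2.012 q6 -0.0 jaw -74.3 tcp [ 0.1696 -0.6015  0.2146] tilt [-0.  0. -1.]
```

Request:
apply_moves --pt "-23.16 -27.28 11.46 1.13" --pt "-23.16 -27.28 11.46 1.13" --pt "-23.16 -27.28 11.46 1.13" --pt "-23.16 -27.28 11.46 1.13" --pt "-23.16 -27.28 11.46 1.13" --pt "-23.16 -27.28 11.46 1.13" --pt "-23.16 -27.28 11.46 1.13" --pt "-23.16 -27.28 11.46 1.13" --pt "-23.16 -27.28 11.46 1.13" --pt "-23.16 -27.28 11.46 1.13" --pt "-23.16 -27.28 11.46 1.13" --pt "-23.16 -27.28 11.46 1.13" --pt "-23.16 -27.28 11.46 1.13" --pt "-23.16 -27.28 11.46 1.13" --hand 60 --grip_force 20

```text
time_s: 3.47
tcp_pos: [0.3692, -0.3059, 0.1005]
tool_rot: [-1.101, 2.942, -0.002]
ft_force: [-0.6, -0.1, -0.4]
gripper_width: 0.601
```

```bash
python3 - <<'E'
from h import *
img,K,T=cam("wrist");cv2.imwrite("pics/w1.png",img)
L=blobs(img,"pink",K,T,.027,np.array([.3693,-.3046]),.06,amin=100);print(L)
if len(L)>1: print(pair(L))
go(.3693,-.3046,.013,41)
E
```

```text
[(533, array([ 0.34982927, -0.28416215])), (213, array([ 0.38434393, -0.31964534]))]
(array([ 0.3670866 , -0.30190375]), np.float64(-45.79272789655379), np.float64(0.04950068980681581))
shift [-0.1   0.09  8.75] turn -0.0 alt 3.141 q6 1.73 jaw -139.0 tcp [ 0.3691 -0.3059  0.1005] tilt [ 0.001 -0.001 -1.   ]
```

View pics/w1.png

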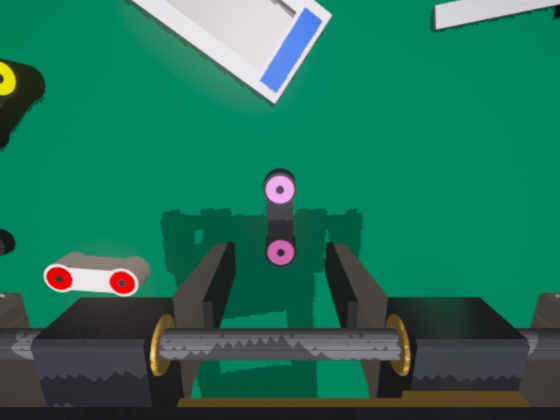

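The wrist view shows the pink link centred between the fingers at (280,220) and aligned with them. I'll descend and grip.

Request:
apply_moves --pt "-0.1 0.1 4.0 0" --pt "-0.1 0.1 7.0 0" --pt "-0.1 0.1 8.75 0" --pt "-0.1 0.1 8.75 0" --pt "-0.1 0.1 8.75 0"

```text
time_s: 3.93
tcp_pos: [0.3686, -0.3036, 0.0122]
tool_rot: [1.099, -2.942, -0.002]
ft_force: [1.0, 0.5, 0.3]
gripper_width: 0.601
```

Request:
apply_moves --pt "0 0 0 0" --pt "0 0 0 0" --pt "0 0 0 0" --pt "0 0 0 0" --pt "0 0 0 0" --pt "0 0 0 0" --hand 0

```text
time_s: 4.43
tcp_pos: [0.3697, -0.3035, 0.0131]
tool_rot: [-1.1, 2.942, -0.001]
ft_force: [-1.5, 0.1, 6.9]
gripper_width: 0.237
```

```bash
python3 - <<'E'
from h import *
print(r.get_obs()["ft_force"],r.get_obs()["gripper_width"])
go(.6517,-.0004,.10,85.2)
E
```

```text
[-1.51828581  0.09796994  6.90828168] 0.23708035392012272
shift [-41.17   4.36  -8.69] turn -0.771 alt 2.37 q6 1.74 jaw -139.0 tcp [ 0.3697 -0.3035  0.0131] tilt [ 0.001 -0.001 -1.   ]
```

Request:
apply_moves --pt "0 0 -3 0" --pt "0 0 -6.5 0" --pt "-3 0.3 -9 -0.06" --pt "-6.5 0.7 -9 -0.18" --pt "-10.5 1.1 -9 -0.3" --pt "-14.5 1.5 -9 -0.42" --pt "-18.5 2 -9 -0.54" --pt "-22.5 2.4 -9 -0.66" --pt "-26.5 2.8 -9 -0.77" --pt "-30.5 3.2 -9 -0.77" --pt "-34.5 3.7 -9 -0.77" --pt "-38 4 -9 -0.77" --pt "-40.5 4.3 -8.7 -0.77" --pt "-41.17 4.36 -8.7 -0.77" --pt "-41.17 4.36 -8.7 -0.77" --pt "-41.17 4.36 -8.7 -0.77"

```text
time_s: 5.77
tcp_pos: [0.6505, -0.0005, 0.0991]
tool_rot: [2.125, -2.312, -0.001]
ft_force: [1.0, 0.7, -0.8]
gripper_width: 0.239
```

```bash
python3 - <<'E'
from h import *
img,K,T=cam("wrist");cv2.imwrite("pics/w2.png",img)
print(r.get_obs()["ft_force"],r.get_obs()["gripper_width"])
go(.6517,-.0004,.0215,85.2)
E
```

```text
[-0.06280835 -0.21188926  0.23714639] 0.23727658807619087
shift [-0.08 -0.15  7.77] turn -0.002 alt 3.14 q6 1.65 jaw -94.9 tcp [ 0.6503 -0.0011  0.0992] tilt [-0.001 -0.    -1.   ]
```

View pics/w2.png

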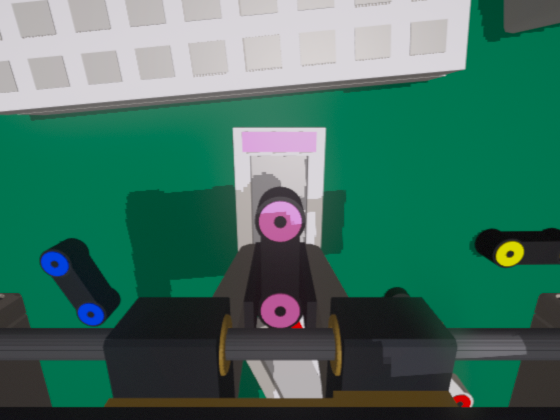

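The pink link is held straight over the pink tray, whose strip is at (279,142) and whose pocket is centred on column 279. I'll lower it slowly.

Request:
apply_moves --pt "-0.1 -0.1 3 0" --pt "-0.1 -0.1 5.5 0" --pt "-0.1 -0.1 6.8 0" --pt "-0.1 -0.1 7.3 0" --pt "-0.1 -0.1 7.6 0" --pt "-0.1 -0.1 7.75 0" --pt "-0.1 -0.1 7.8 0" --pt "-0.1 -0.1 7.8 0" --pt "-0.1 -0.1 7.8 0"

```text
time_s: 6.57
tcp_pos: [0.6533, 0.0007, 0.0225]
tool_rot: [-2.124, 2.313, -0.002]
ft_force: [-1.0, -0.2, -0.6]
gripper_width: 0.239
```

Request:
apply_moves --pt "0 0 0.05 0" --pt "0 0 0.1 0" --pt "0 0 0.1 0"

```text
time_s: 6.82
tcp_pos: [0.653, 0.0008, 0.0211]
tool_rot: [-2.125, 2.313, -0.001]
ft_force: [-1.6, -0.0, 4.0]
gripper_width: 0.239
```

Contact, about 4 N. Release, then lift.

Request:
apply_moves --pt "0 0 0 0" --pt "0 0 0 0" --pt "0 0 0 0" --pt "0 0 0 0" --pt "0 0 -1 0" --pt "0 0 -3 0" --pt "0 0 -6 0" --pt "0 0 -9 0" --pt "0 0 -9 0" --pt "0 0 -9 0" --hand 60

```text
time_s: 7.65
tcp_pos: [0.6542, 0.0007, 0.1132]
tool_rot: [-2.123, 2.312, -0.005]
ft_force: [-0.0, -0.4, -0.1]
gripper_width: 0.599
```

```bash
python3 - <<'E'
from h import *
img,K,T=cam("wrist");cv2.imwrite("pics/w3.png",img)
go(.602,.1907,.10,109)
E
```

```text
shift [-18.5    6.69   1.14] turn -0.417 alt 2.725 q6 1.65 jaw -94.9 tcp [0.6529 0.0007 0.1115] tilt [ 0.002  0.    -1.   ]
```

View pics/w3.png

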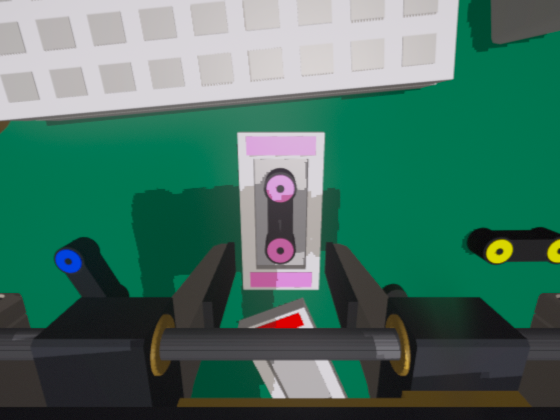

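The pink link lies in its pocket, centred at (280,220) and clear of the walls. The blue link is next.

Request:
apply_moves --pt "-3.5 1.3 0.5 -0.1" --pt "-7.3 2.6 1.1 -0.2" --pt "-11.1 4.0 1.1 -0.3" --pt "-14.8 5.4 1.1 -0.4" --pt "-18.5 6.69 1.1 -0.417" --pt "-18.5 6.69 1.1 -0.417" --pt "-18.5 6.69 1.1 -0.417" --pt "-18.5 6.69 1.1 -0.417"

```text
time_s: 8.37
tcp_pos: [0.601, 0.1903, 0.0985]
tool_rot: [2.557, -1.823, -0.001]
ft_force: [0.1, 0.7, 0.6]
gripper_width: 0.601
```

```bash
python3 - <<'E'
from h import *
img,K,T=cam("wrist")
L=blobs(img,"blue",K,T,.027,np.array([.602,.191]),.06,amin=100);print(L)
if len(L)>1: print(pair(L))
go(.602,.1907,.013,109)
E
```

```text
[(632, array([0.62807821, 0.20007196])), (530, array([0.57490894, 0.18174279]))]
(array([0.60149358, 0.19090737]), np.float64(19.02073739444006), np.float64(0.056239926817848))
shift [-0.08 -0.11  8.57] turn -0.0 alt 3.141 q6 1.54 jaw -71.0 tcp [0.6014 0.1897 0.0987] tilt [-0.001 -0.001 -1.   ]
```

Everything agrees to within 1 mm.

Request:
apply_moves --pt "-0.1 -0.1 4.0 0" --pt "-0.1 -0.1 7.0 0" --pt "-0.1 -0.1 8.55 0" --pt "-0.1 -0.1 8.55 0" --pt "-0.1 -0.1 8.55 0"

```text
time_s: 8.83
tcp_pos: [0.602, 0.1904, 0.0132]
tool_rot: [2.554, -1.826, -0.002]
ft_force: [-0.7, -0.0, 0.5]
gripper_width: 0.596
```

Request:
apply_moves --pt "0 0 0 0" --pt "0 0 0 0" --pt "0 0 0 0" --pt "0 0 0 0" --pt "0 0 0 0" --pt "0 0 0 0" --hand 0

```text
time_s: 9.33
tcp_pos: [0.6027, 0.1922, 0.0147]
tool_rot: [-2.557, 1.823, -0.001]
ft_force: [-0.6, -1.2, 4.8]
gripper_width: 0.235
```

```bash
python3 - <<'E'
from h import *
go(.5132,-.4033,.10,96.5)
E
```

```text
shift [53.38 27.86 -8.55] turn 0.219 alt -2.923 q6 1.55 jaw -71.0 tcp [0.6027 0.1922 0.0147] tilt [ 0.001  0.    -1.   ]
```

Request:
apply_moves --pt "0 0 -3 0" --pt "0 0 -6.5 0" --pt "2 1 -8.6 0" --pt "5 2.6 -8.6 0.05" --pt "8.5 4.4 -8.6 0.1" --pt "12 6.3 -8.6 0.15" --pt "15.5 8.1 -8.6 0.219" --pt "19 9.9 -8.6 0.219" --pt "22.5 11.7 -8.6 0.219" --pt "26 13.6 -8.6 0.219" --pt "29.5 15.4 -8.6 0.219" --pt "33 17.2 -8.6 0.219" --pt "36.5 19.1 -8.6 0.219" --pt "40 20.9 -8.6 0.219" --pt "43.5 22.7 -8.6 0.219" --pt "47 24.5 -8.6 0.219" --pt "50.5 26.4 -8.6 0.219" --pt "52.8 27.6 -8.6 0.219" --pt "53.38 27.86 -8.6 0.219" --pt "53.38 27.86 -8.6 0.219"

```text
time_s: 11.0
tcp_pos: [0.5123, -0.4051, 0.0998]
tool_rot: [2.341, -2.096, 0.0]
ft_force: [-0.2, 0.1, -0.1]
gripper_width: 0.239
```

Request:
apply_moves --pt "0 0 0 0" --pt "0 0 0 0"

```text
time_s: 11.17
tcp_pos: [0.5129, -0.4018, 0.0998]
tool_rot: [-2.344, 2.091, 0.002]
ft_force: [0.0, 0.2, 0.3]
gripper_width: 0.236
```

```bash
python3 - <<'E'
from h import *
img,K,T=cam("wrist");cv2.imwrite("pics/w4.png",img)
L=blobs(img,"blue",K,T,.018,np.array([.513,-.403]),.09,amin=100);print(L)
go(.5132,-.4033,.0215,96.5)
E
```

```text
[(1358, array([ 0.50712193, -0.40248368])), (876, array([ 0.57421097, -0.38564605]))]
shift [ 0.16 -0.    7.84] turn 0.001 alt -3.141 q6 0.79 jaw -83.5 tcp [ 0.513  -0.4018  0.0999] tilt [-0.     0.001 -1.   ]
```

View pics/w4.png

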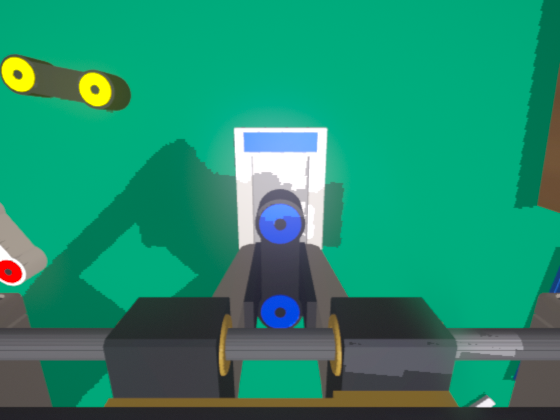

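The blue link is held straight over the blue tray, whose strip is at (280,142). I'll lower it.

Request:
apply_moves --pt "0.1 0 3 0" --pt "0.1 0 5.5 0" --pt "0.1 0 6.8 0" --pt "0.1 0 7.3 0" --pt "0.1 0 7.55 0" --pt "0.1 0 7.7 0" --pt "0.1 0 7.7 0" --pt "0.1 0 7.7 0"

```text
time_s: 11.88
tcp_pos: [0.5136, -0.4049, 0.0241]
tool_rot: [-2.343, 2.093, -0.003]
ft_force: [0.7, -0.7, -0.5]
gripper_width: 0.234
```

Request:
apply_moves --pt "0 0 0.05 0" --pt "0 0 0.05 0"

```text
time_s: 12.05
tcp_pos: [0.5132, -0.4047, 0.0232]
tool_rot: [-2.343, 2.093, -0.002]
ft_force: [0.0, -0.4, -0.0]
gripper_width: 0.24
```

Request:
apply_moves --pt "0 0 0.05 0" --pt "0 0 0.1 0" --pt "0 0 0.1 0"

```text
time_s: 12.3
tcp_pos: [0.5132, -0.4047, 0.0227]
tool_rot: [-2.343, 2.093, -0.001]
ft_force: [-2.7, 1.4, 7.6]
gripper_width: 0.236
```

Contact. Release.

Request:
apply_moves --pt "0 0 0 0" --pt "0 0 0 0" --pt "0 0 0 0" --pt "0 0 0 0" --pt "0 0 -1 0" --pt "0 0 -3 0" --pt "0 0 -6 0" --pt "0 0 -9 0" --pt "0 0 -9 0" --pt "0 0 -9 0" --hand 60

```text
time_s: 13.13
tcp_pos: [0.5141, -0.4054, 0.1142]
tool_rot: [-2.343, 2.092, -0.007]
ft_force: [-0.1, 0.0, 0.2]
gripper_width: 0.604
```

```bash
python3 - <<'E'
from h import *
img,K,T=cam("wrist");cv2.imwrite("pics/w5.png",img)
L=blobs(img,"blue",K,T,.035,np.array([.513,-.403]),.045,amin=100);print(L)
if len(L)>1: print(pair(L))
go(.6022,-.225,.10,176)
E
```

```text
[(612, array([ 0.53920035, -0.40156355])), (548, array([ 0.48377658, -0.40802761]))]
(array([ 0.51148846, -0.40479558]), np.float64(6.652329132717966), np.float64(0.0557994470488865))
shift [-16.85 -10.87   1.24] turn -1.388 alt 1.753 q6 0.79 jaw -83.5 tcp [ 0.5131 -0.4046  0.1124] tilt [ 0.001 -0.001 -1.   ]
```

Blue is in place: the disc spacing is 55.8 mm at the expected height, and it sits within 2 mm of the pocket centre. Yellow is next.

Request:
apply_moves --pt "-2 -1.3 1.2 -0.12" --pt "-4 -2.6 1.2 -0.24" --pt "-6 -3.9 1.2 -0.36" --pt "-8 -5.2 1.2 -0.48" --pt "-10 -6.5 1.2 -0.6" --pt "-12 -7.8 1.2 -0.72" --pt "-14 -9 1.2 -0.84" --pt "-16 -10.3 1.2 -0.96" --pt "-16.85 -10.87 1.2 -1.08" --pt "-16.85 -10.87 1.2 -1.2" --pt "-16.85 -10.87 1.2 -1.32" --pt "-16.85 -10.87 1.2 -1.388" --pt "-16.85 -10.87 1.2 -1.388" --pt "-16.85 -10.87 1.2 -1.388"

```text
time_s: 14.35
tcp_pos: [0.6012, -0.2244, 0.0983]
tool_rot: [-3.139, 0.114, 0.003]
ft_force: [-0.6, 0.2, 0.4]
gripper_width: 0.598
```

```bash
python3 - <<'E'
from h import *
img,K,T=cam("wrist")
L=blobs(img,"yellow",K,T,.027,np.array([.602,-.225]),.06,amin=100);print(L)
if len(L)>1: print(pair(L))
go(.6022,-.225,.013,176)
E
```

```text
[(674, array([ 0.6035968 , -0.19665746])), (583, array([ 0.59967683, -0.25211244]))]
(array([ 0.60163681, -0.22438495]), np.float64(85.956642847464), np.float64(0.05559335439516144))
shift [0.1  0.04 8.56] turn -0.003 alt 3.139 q6 -0.29 jaw -4.2 tcp [ 0.6013 -0.2246  0.0986] tilt [-0.001  0.001 -1.   ]
```

Request:
apply_moves --pt "0.1 0 4.0 0" --pt "0.1 0 7.0 0" --pt "0.1 0 8.55 0" --pt "0.1 0 8.55 0" --pt "0.1 0 8.55 0"

```text
time_s: 14.82
tcp_pos: [0.6022, -0.2247, 0.0132]
tool_rot: [-3.139, 0.112, 0.003]
ft_force: [0.9, -0.7, 0.9]
gripper_width: 0.599
```

Request:
apply_moves --pt "0 0 0 0" --pt "0 0 0 0" --pt "0 0 0 0" --pt "0 0 0 0" --pt "0 0 0 0" --pt "0 0 0 0" --hand 0

```text
time_s: 15.32
tcp_pos: [0.6033, -0.225, 0.0147]
tool_rot: [3.139, -0.11, 0.001]
ft_force: [-1.7, 0.4, 4.5]
gripper_width: 0.233
```

```bash
python3 - <<'E'
from h import *
go(.5197,.3938,.10,103.5)
E
```

```text
shift [-12.66 -61.14  -8.55] turn 1.265 alt -1.877 q6 -0.29 jaw -4.0 tcp [ 0.6033 -0.225   0.0147] tilt [ 0.001 -0.    -1.   ]
```

Request:
apply_moves --pt "0 0 -3 0" --pt "0 0 -6.5 0" --pt "-0.4 -2 -8.6 0.08" --pt "-1 -5 -8.6 0.16" --pt "-1.8 -8.8 -8.6 0.26" --pt "-2.6 -12.6 -8.6 0.36" --pt "-3.4 -16.4 -8.6 0.46" --pt "-4.2 -20.2 -8.6 0.56" --pt "-5 -24 -8.6 0.66" --pt "-5.8 -27.8 -8.6 0.76" --pt "-6.5 -31.6 -8.6 0.86" --pt "-7.3 -35.4 -8.6 0.96" --pt "-8.1 -39.2 -8.6 1.06" --pt "-8.9 -43 -8.6 1.16" --pt "-9.7 -46.8 -8.6 1.265" --pt "-10.5 -50.6 -8.6 1.265" --pt "-11.3 -54.4 -8.6 1.265" --pt "-12 -58 -8.6 1.265" --pt "-12.5 -60.5 -8.6 1.265" --pt "-12.66 -61.14 -8.6 1.265"

```text
time_s: 16.98
tcp_pos: [0.5187, 0.398, 0.1002]
tool_rot: [-2.468, 1.94, 0.001]
ft_force: [-0.6, -0.9, -0.9]
gripper_width: 0.232
```

Request:
apply_moves --pt "0 0 0 0" --pt "0 0 0 0" --pt "0 0 0 0"

```text
time_s: 17.23
tcp_pos: [0.5194, 0.3923, 0.0998]
tool_rot: [2.466, -1.945, 0.0]
ft_force: [0.4, -0.4, 0.0]
gripper_width: 0.237
```

```bash
python3 - <<'E'
from h import *
img,K,T=cam("wrist");cv2.imwrite("pics/w6.png",img)
go(.5197,.3938,.022,103.5)
E
```

```text
shift [-0.15 -0.05  7.79] turn -0.001 alt 3.14 q6 1.98 jaw -76.6 tcp [0.5196 0.3922 0.0999] tilt [-0.    -0.001 -1.   ]
```

View pics/w6.png

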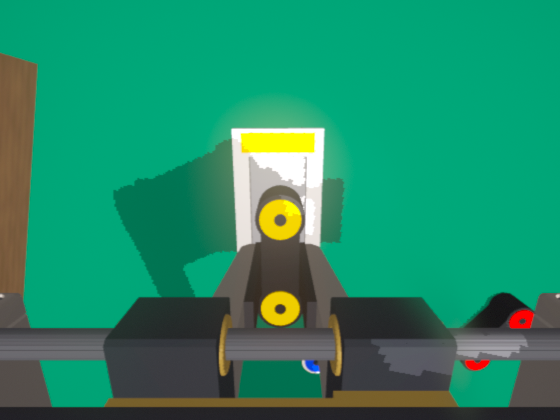

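The yellow link is held straight over the yellow tray, whose strip is at (278,142). I'll lower it.

Request:
apply_moves --pt "-0.1 0 3 0" --pt "-0.1 0 5.5 0" --pt "-0.1 0 6.8 0" --pt "-0.1 0 7.3 0" --pt "-0.1 0 7.55 0" --pt "-0.1 0 7.7 0" --pt "-0.1 0 7.75 0" --pt "-0.1 0 7.75 0"

```text
time_s: 17.95
tcp_pos: [0.5198, 0.3953, 0.0235]
tool_rot: [-2.466, 1.944, -0.001]
ft_force: [0.2, -0.7, -0.4]
gripper_width: 0.24
```

Request:
apply_moves --pt "0 0 0.05 0" --pt "0 0 0.05 0"

```text
time_s: 18.12
tcp_pos: [0.5195, 0.3953, 0.0227]
tool_rot: [-2.467, 1.944, -0.0]
ft_force: [0.4, 0.2, 2.1]
gripper_width: 0.237
```

Contact. Release, then look.

Request:
apply_moves --pt "0 0 0 0" --pt "0 0 0 0" --pt "0 0 0 0" --pt "0 0 0 0" --pt "0 0 -1 0" --pt "0 0 -3 0" --pt "0 0 -6 0" --pt "0 0 -9 0" --pt "0 0 -9 0" --pt "0 0 -9 0" --hand 60

```text
time_s: 18.95
tcp_pos: [0.5205, 0.3959, 0.1148]
tool_rot: [-2.464, 1.942, -0.002]
ft_force: [-0.6, -0.4, 0.1]
gripper_width: 0.6
```

```bash
python3 - <<'E'
from h import *
img,K,T=cam("wrist")
L=blobs(img,"yellow",K,T,.035,np.array([.5197,.3938]),.045,amin=100);print(L)
if len(L)>1: print(pair(L))
go(.4511,.16,.10,66.5)
E
```

```text
[(588, array([0.5477222 , 0.40195959])), (468, array([0.49313541, 0.38853768]))]
(array([0.52042881, 0.39524864]), np.float64(13.813959414689464), np.float64(0.05621267090642651))
shift [21.26 12.14  1.27] turn 0.646 alt -2.496 q6 1.98 jaw -76.5 tcp [0.5195 0.3951 0.113 ] tilt [ 0.001  0.001 -1.   ]
```

Request:
apply_moves --pt "3 1.7 1.2 0.1" --pt "6.4 3.7 1.2 0.2" --pt "9.8 5.6 1.2 0.3" --pt "13.2 7.5 1.2 0.4" --pt "16.6 9.5 1.2 0.5" --pt "19.5 11.1 1.2 0.6" --pt "21.26 12.14 1.2 0.646" --pt "21.26 12.14 1.2 0.646" --pt "21.26 12.14 1.2 0.646" --pt "21.26 12.14 1.2 0.646"

```text
time_s: 19.83
tcp_pos: [0.451, 0.1602, 0.0997]
tool_rot: [1.723, -2.627, -0.0]
ft_force: [0.8, 0.6, 0.3]
gripper_width: 0.602
```

```bash
python3 - <<'E'
from h import *
img,K,T=cam("wrist")
L=blobs(img,"red",K,T,.027,np.array([.4511,.16]),.06,amin=100);print(L)
if len(L)>1: print(pair(L))
go(.4511,.16,.013,66.5)
E
```

```text
[(676, array([0.47613079, 0.14858199])), (514, array([0.42489159, 0.17086804]))]
(array([0.45051119, 0.15972502]), np.float64(-23.506217921376532), np.float64(0.05587596892481092))
shift [ 0.05 -0.02  8.67] turn 0.001 alt -3.14 q6 2.32 jaw -113.4 tcp [0.4511 0.1606 0.0997] tilt [-0.  0. -1.]
```

Request:
apply_moves --pt "0 0 4.0 0" --pt "0 0 7.0 0" --pt "0 0 8.6 0" --pt "0 0 8.6 0" --pt "0 0 8.6 0"

```text
time_s: 20.3
tcp_pos: [0.4504, 0.1605, 0.0133]
tool_rot: [1.723, -2.624, -0.001]
ft_force: [-0.1, 0.3, 0.1]
gripper_width: 0.601
```

Request:
apply_moves --pt "0 0 0 0" --pt "0 0 0 0" --pt "0 0 0 0" --pt "0 0 0 0" --pt "0 0 0 0" --pt "0 0 0 0" --hand 0

```text
time_s: 20.8
tcp_pos: [0.4512, 0.1599, 0.0146]
tool_rot: [-1.722, 2.627, -0.0]
ft_force: [-1.1, 0.2, 7.0]
gripper_width: 0.239
```

```bash
python3 - <<'E'
from h import *
go(.472,-.0027,.10,107.8)
E
```

```text
shift [14.08 -8.4  -8.54] turn -0.721 alt 2.421 q6 2.32 jaw -113.5 tcp [0.4512 0.1599 0.0146] tilt [ 0.001  0.    -1.   ]
```

Request:
apply_moves --pt "0 0 -3 0" --pt "0 0 -6.5 0" --pt "1.5 -0.9 -8.6 -0.1" --pt "4 -2.4 -8.6 -0.2" --pt "7 -4.2 -8.6 -0.3" --pt "10 -6 -8.6 -0.4" --pt "12.5 -7.5 -8.6 -0.5" --pt "14.08 -8.4 -8.6 -0.6" --pt "14.08 -8.4 -8.6 -0.721" --pt "14.08 -8.4 -8.6 -0.721" --pt "14.08 -8.4 -8.6 -0.721" --pt "14.08 -8.4 -8.6 -0.721"

```text
time_s: 21.8
tcp_pos: [0.4716, -0.0025, 0.1]
tool_rot: [-2.535, 1.855, 0.0]
ft_force: [-0.8, 0.0, -0.1]
gripper_width: 0.236
```

```bash
python3 - <<'E'
from h import *
img,K,T=cam("wrist");cv2.imwrite("pics/w7.png",img)
go(.472,-.0027,.022,107.8)
E
```

```text
shift [ 0.05 -0.03  7.8 ] turn -0.002 alt 3.139 q6 1.25 jaw -72.3 tcp [ 0.4716 -0.0023  0.1   ] tilt [-0.  0. -1.]
```

View pics/w7.png

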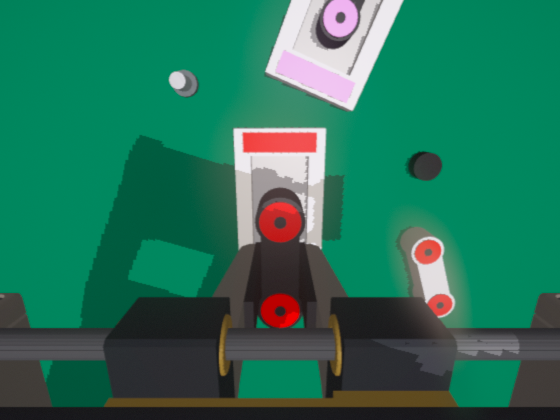

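The red link is held straight over the red tray, whose strip is at (279,142). The red reject at (433,278) is clear. I'll lower it.

Request:
apply_moves --pt "0 0 3 0" --pt "0 0 5.5 0" --pt "0 0 6.8 0" --pt "0 0 7.3 0" --pt "0 0 7.55 0" --pt "0 0 7.7 0" --pt "0 0 7.75 0" --pt "0 0 7.75 0"

```text
time_s: 22.52
tcp_pos: [0.4723, -0.0027, 0.0232]
tool_rot: [-2.538, 1.851, -0.002]
ft_force: [-0.6, -0.5, -0.4]
gripper_width: 0.236
```

Request:
apply_moves --pt "0 0 0.05 0" --pt "0 0 0.05 0"

```text
time_s: 22.68
tcp_pos: [0.4723, -0.0028, 0.0226]
tool_rot: [-2.538, 1.851, -0.002]
ft_force: [0.4, 0.8, 2.7]
gripper_width: 0.235
```

Request:
apply_moves --pt "0 0 0 0" --pt "0 0 0 0" --pt "0 0 0 0" --pt "0 0 0 0" --pt "0 0 -1 0" --pt "0 0 -3 0" --pt "0 0 -6 0" --pt "0 0 -10 0" --pt "0 0 -14 0" --pt "0 0 -18 0" --pt "0 0 -22 0" --pt "0 0 -24 0" --pt "0 0 -24 0" --pt "0 0 -24 0" --pt "0 0 -24 0" --hand 60

```text
time_s: 23.93
tcp_pos: [0.4708, -0.0028, 0.2613]
tool_rot: [2.538, -1.85, -0.002]
ft_force: [0.2, 0.9, -0.2]
gripper_width: 0.598
```

```bash
python3 - <<'E'
from h import *
ims=[]
for n in("scene","wrist"):
    img,K,T=cam(n);ims.append(img)
    for c in LK:
        L=blobs(img,c,K,T,.035,np.array(TR[c]),.045,amin=20)
        if len(L)>1: m,a,d=pair(L);print(n,c,m.round(4),a.round(1),d.round(4))
        else: print(n,c,L)
a=cv2.resize(ims[0][140:290,80:460],None,fx=2.1,fy=2.1)
cv2.imwrite("pics/end.png",a);cv2.imwrite("pics/endw.png",ims[1])
E
```

```text
scene red [(55, array([0.49792703, 0.00537415]))]
scene yellow [0.5207 0.3942] 13.5 0.0553
scene blue [ 0.5039 -0.4044] 3.9 0.0689
scene pink [6.53e-01 4.00e-04] -5.0 0.0557
wrist red [ 0.4717 -0.003 ] 18.0 0.0555
wrist yellow []
wrist blue [(208, array([ 0.48401076, -0.40591128]))]
wrist pink []
```

View pics/end.png

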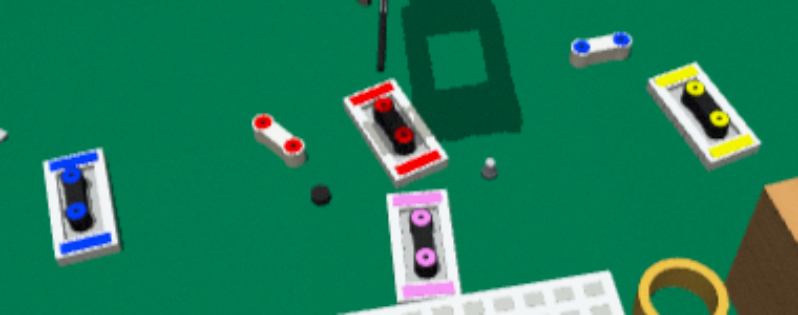

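View pics/endw.png

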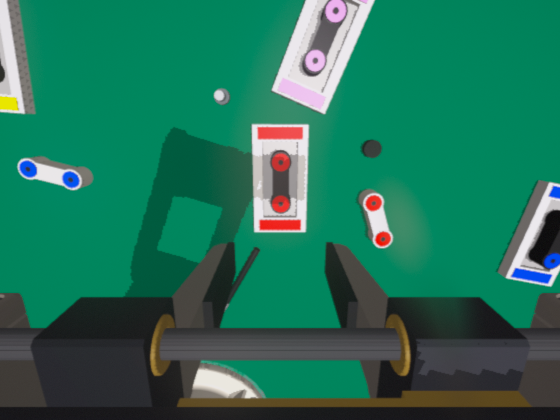

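All four links sit in their matching pockets, the rejects haven't moved and the gripper is clear. The odd blue reading in the scene view (68.9 mm spacing) comes from a disc blob merging with the strip. The close wrist look at blue gave 55.8 mm.

```bash
python3 -c "
from rig import r
print(r.job_done())"
```

```text
the job is handed in; nothing more can be done
None
```

All four black link arms (pink, blue, yellow, red) are packed flat and coloured side up in the trays of their own colour. The job was handed in at about 24 s, with the gripper open and about 24 cm above the trays. The white rejects were not touched, and in the last pictures they lie where they did at the start.

- **Setting down:** each arm was lowered until the wrist force showed light contact, about 2 to 8 N, and then released.
- **Positions:** the last measurements put every arm within about 2 mm of its pocket centre and within about 1° of the tray's angle. The disc spacing came out at 55–56 mm against the true 56 mm, which fits them lying flat.
- **Blue reading that disagreed:** the final scene picture gave 68.9 mm between the blue discs. I put this down to a disc merging with the tray's blue strip, because the close wrist picture after release gave 55.8 mm and the final picture shows the arm in its pocket.
- **Red reading that was incomplete:** the final scene picture found only one red disc, so red was checked from the wrist camera (55.5 mm).
- **Tray angle that disagreed:** the text gives tray yaw as 90° ± 23, but I measured their long axes at -5° to 18° from world x. I placed the arms by what I measured.

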